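# Slide a blank under a spring clip, fingertips only

## Robot

A 7-joint arm with a two-finger parallel gripper is mounted at the origin on a cart in front of the work surface, level with it; the furniture and walls round the work are solid. World frame = base frame: x ahead of the robot, y to its left, z up, the work surface at z = 0. Lengths are in m, angles in rad, forces in N, time in s.
With the tool pointing down it reaches from about 0.35 to 0.775 m from the base axis. Payload 3.1 kg.
Tool frame: the origin (TCP) lies at the very end of the fingers, on their centre line; the grasp point (between the pads) lies 19 mm behind it (r.pinch_z is the distance from the TCP to the grasp point, in m); z points along the fingers, y is the line along which they close (so a half turn about z gives the same grasp; the last joint's range is limited). The gripper opens to 85 mm and grips with 20 to 120 N. Pads are 22 mm wide; open, the fingers measure 114 mm over their backs; the gripper's body (76 mm by 85 mm) begins 54 mm behind the grasp point. The pads swing forward as they close: fully open they stand 13 mm farther back than shut.
Start: joints at [1.082, 0.311, 0.014, 1.512, -0.004, 1.319, -0.027], TCP at [0.238, -0.496, 0.231] pointing down, gripper open.
Joint ranges: [-2.7, 2.7], [-0.3, 1.91], [-1.27, 1.3], [0.12, 2.57], [-1.44, 4.58], [0.2, 2.03], [-3.05, 3.05]. Speed limits (rad/s): [2.79, 2.79, 3.14, 3.14, 3.14, 3.14, 3.14].

## Interface

Orientations are given as a 3x3 rotation matrix whose columns are the frame's x, y, z axes.
In Python, from workcell import r, imaging gives the robot as it stands.
- The arm moves only by the tool carry_out, never from a script. Its argument "motion" is a list that holds one entry, the list of rows, each a list of 5 numbers: the gripper command: -1 is shut, 1 is fully open, values between are in proportion, then the shift along the tool's x, y, z in units of 25 mm (1.0 is 25 mm), then the turn about the tool's z in units of 5 degrees (1.0 is 5 degrees). In form: [[[gripper, dx, dy, dz, yaw], ...]]. A call has 1 to 8 rows; each row is the pose to reach, as a shift and turn from the pose commanded when the call began, along the tool's axes at that moment; what a row does not reach only later rows make up. A row lasts 1/10 s, in which the tool goes at most 50 mm and 8.59 degrees, less where a joint would pass 70% of its speed; a pose out of reach is approached as far as the arm can. A call with a gripper value outside its range is refused whole. The fingers move at their own pace and stop on an object; "grip_force" is the grip in N (left out, the last holds). Time passes only in rows, so rows that repeat a pose let the fingers close. It gives the time, the measured TCP pose, the force, the opening and the grip force at its end, in the units of the state.
- r.state(): the state, without advancing time (a new reading comes with each control period).
- imaging.capture(name): name is "scene" or "top" or "wrist"; returns the picture (400x640x3 uint8, red, green, blue); there is no depth.
- imaging.get_calibration(name): a dict with "vertical_fov" (degrees; the focal length in pixels is half the picture's height over the tangent of half this angle, whatever the lens; pixels are square), "cx", "cy" (the principal point, pixels), "rvec" (rotation vector, rad) and "tvec" (3), from world to camera coordinates, as OpenCV has them; the wrist camera has in their place "T_tool_cam" (4x4, takes a point from camera to tool coordinates, whose origin is the TCP and whose axes are the flange's). Camera axes: x right, y down, z forward; pixel columns grow to the right and rows downward; lengths in m; the calibration is good to about 2 mm. A picture is of the moment at which its call begins: read the wrist's pose just before it. get_calibration takes no time and is no camera call.
- r.sign_off(): hands the job in; it is judged then, once.
The state is a dict: "t": time; "joints": joint angles; "joint_vel": joint speeds; "tau": joint torques, N m; "position": TCP position; "ee_rot": TCP orientation; "force": force on the tool from outside, world axes, zero at the start; "ft_torque": the same for the moment, N m; "width": opening from 0.0 (shut) to 1.0 (fully open); "gripper_force": force on a finger pad.
Only numpy, scipy, OpenCV 4.12 (cv2) and the standard library are available. Lean on these libraries where they do the work, as an engineer would, in place of code of your own. Each camera call takes 0.05 s, during which the arm holds its last target. There are 200 camera calls.

## Task

Load the flat aluminium blank into the spring-clip fixture using the fingertips only: press the clip's long thumb bar down with one fingertip so that its nose lifts, and while holding it down push the blank along the channel with the other fingertip, under the nose, until it is fully home against the stop. Only then draw the fingertip back off the blank and let the clip come up so that its nose clamps the blank, and move clear. Do not lift or tip the blank, and leave the other things on the bench where they lie.

Things in the scene. Friction and masses are not known exactly. Their poses are not given: they have to be found in the camera images.
- fixture: Grey fixture, base plate 185 x 124 x 4 mm, fixed. Origin on the bench top; +x is the push direction along the channel to the stop, +y the side of the clip's pivot and thumb bar. All positions here are in this frame, mm. The base reaches from y -38 to 86, x -95 to 90. Pivot lugs at y 34 to 46, up to z 33, stand at x -88, 32 and 64.
- channel_mid (a point): Middle of the channel at fixture x 0, y 0, z 8, the height of its two runners (each 7.5 mm wide), on which the blank slides; between them is a groove, y -14 to 14, floor at z 4, where a fingertip may run. The straight channel runs along x from its open end at x -90 to the stop at x 70, 43 mm wide between two rails 5 mm thick (tops at z 14).
- clip (a joint): Turn of the sprung dark steel clip about a pin along x at y 40, z 26: 0 closed, 0.42 rad thumb bar level, 0.52 hard stop; about 0.245 with the nose on the 10 mm blank. A spring closes it when released: 3 N at the thumb bar to start, 9 N level, 10 N at the stop, some 5 N on the clamped blank. Aim for 0.40 to 0.45, short of the hard stop.
- nose (a point): Centre of the clip's nose, a round 6 mm bar along x (x 43 to 59) over the middle of the channel. Closed, it is just above the empty floor and blocks the blank; with the thumb bar level (0.42) it clears the blank's top by 7 mm.
- thumb_bar (a point): Top of the clip's thumb bar, a flat smooth plate from x -85 to 20 (this point at x -32.5). At 0.42 rad its top is level at z 11 from y 54 to 82 (this point at y 69): 3 mm above the runners, 7 below the blank's top. Closed, this point is 13 mm higher and the plate slopes 0.42 rad up and outward; at the stop it is at z 8. A fingertip can slide along it while holding it down.
- blank: Flat aluminium blank, 60 (x) x 40 (y) x 10 mm thick, two small holes, about 90 g, lying in the channel before the clip's nose, its x axis along the channel. Origin at the centre of its underside, on the runners (z 8). Home against the stop, its origin is at fixture x 40.
- stop_face (a point): Centre of the stop block's face towards the blank: fixture x 70, y 0, z 13. The block's top is at z 20.
- side_cutters: Bystander: wire side cutters with red handles, 136 mm long, lying flat; leave it alone. Origin at the centre of its underside.
- cell_aa: Bystander: round AA battery cell, 14 x 50 mm, lying; leave it alone. Origin at the centre of its underside.
- tape_amber: Bystander: amber tape roll, 63 mm across, 12 mm high, lying flat; leave it alone. Origin at the centre of its underside.
- screwdriver_a: Bystander: grey screwdriver, 144 mm long, lying; leave it alone. Origin at the centre of its underside.
- hex_key_set: Bystander: hex keys standing in a red holder, 14 x 62 x 52 mm high; leave it alone. Origin at the centre of its underside.
- bearing: Bystander: pale ring bearing, 26 mm across, 8 mm high; leave it alone. Origin at the centre of its underside.

How it is judged:
On the way, in this order (a step that is already met when the one before it is completed fails the run):
1. a finger presses the thumb bar down and the nose is lifted while the blank is still in front of it (contact force between the fingers and clip above 1 N and value of joint clip above 0.32 rad and x of blank in the frame of fixture below 0.014 m), for 0.1 s.
2. the blank is home at the stop while a finger still holds the thumb bar down (contact force between the fingers and clip above 1 N and value of joint clip above 0.3 rad and x of blank in the frame of fixture above 0.038 m and y of blank in the frame of fixture between -0.004 and 0.004 m and z of blank in the frame of fixture below 0.0095 m), for 0.1 s.
At the end, for the whole second after the job is handed in: The blank lies flat in the channel within 2 mm of the stop, at rest, and the released clip's nose presses on it with over 1 N (clip at 0.20 to 0.285 rad) (x of blank in the frame of fixture above 0.038 m and y of blank in the frame of fixture between -0.004 and 0.004 m and z of blank in the frame of fixture below 0.0095 m and value of joint clip between 0.2 and 0.285 rad and contact force between clip and blank above 1 N and linear speed of blank below 0.01 m/s and velocity of joint clip below 0.05 rad/s); the robot touches nothing.
It fails at once if the nose comes down on the blank before it is home (x of blank in the frame of fixture between 0.02 and 0.036 m and value of joint clip below 0.255 rad).
It fails at once if the blank is lifted more than 6 mm, tipped more than 0.2 rad, or leaves the channel (z of blank in the frame of fixture above 0.014 m or angle between blank's own z axis and vertical above 0.2 rad or y of blank in the frame of fixture above 0.02 m or y of blank in the frame of fixture below -0.02 m).
It fails at once if another thing on the bench is moved more than 20 mm (distance of any of side_cutters, cell_aa, tape_amber, screwdriver_a, hex_key_set, bearing from where it was at the start of the episode above 0.02 m).
It also fails if it takes over 48 s, if anything falls off the work surface, if the arm or the gripper's body presses on something with over 40 N, if the wrist force passes 120 N, or if a joint passes its speed limit or range.

## Working session

There is one attempt and no reset: what is moved stays moved. The work goes in short steps, Python scripts to look and compute and a tool call to move; the robot and the scene stay as the last step left them, time stands still between calls to the robot, and variables do not carry over. Pictures are saved under pics/ and viewed, at most 10 in all, crops included, and the job is handed in when it is done.

Besides the shell and the picture viewer there is one more tool, called after "Request:" by a JSON object that holds its "fn" and its "kwargs", one argument or row to a line. carry_out: Moves the arm, as the interface text tells. Its arguments: {"type":"object","properties":{"motion":{"type":"array"},"grip_force":{"type":"number"}},"required":["motion"]}

```bash
mkdir -p pics; ls; python3 - <<'E'
from workcell import r, imaging
import cv2
s=r.state(); print(s['t'],s['position'],s['ee_rot'],s['width'],r.pinch_z)
for n in ('scene','top'):
    cv2.imwrite(f'pics/{n}0.png',imaging.capture(n)[:,:,::-1]); print(n,imaging.get_calibration(n))
print(imaging.get_calibration('wrist'))
E
```

```text
pics
0.0 [ 0.23735316 -0.49535232  0.23023632] [[ 9.01780013e-01  4.32193965e-01 -1.08861199e-03]
 [ 4.32195323e-01 -9.01777736e-01  2.02894353e-03]
 [-1.04788906e-04 -2.30015373e-03 -9.99997349e-01]] 0.9997021973929525 0.0187
scene {'vertical_fov': 50.773846343160464, 'cx': 322.97088184849224, 'cy': 198.04878906649643, 'rvec': array([ 1.24731755, -1.97227402,  1.14064904]), 'tvec': array([0.40606597, 0.27886623, 0.56879558])}
top {'vertical_fov': 43.613937828814656, 'cx': 317.6934865166424, 'cy': 192.8391967687883, 'rvec': array([ 2.1997749 , -2.17846472,  0.07098712]), 'tvec': array([0.16044322, 0.60293261, 0.93624248])}
{'vertical_fov': 60.810814524293825, 'cx': 315.61217261483824, 'cy': 201.71086774759786, 'T_tool_cam': array([[-8.38743207e-05, -9.46719507e-01, -3.22059261e-01,
         8.29789011e-02],
       [ 9.99999779e-01, -2.91758528e-04,  5.97216758e-04,
        -6.71449100e-04],
       [-6.59360291e-04, -3.22059139e-01,  9.46719323e-01,
        -1.42665654e-01],
       [ 0.00000000e+00,  0.00000000e+00,  0.00000000e+00,
         1.00000000e+00]])}
```

View pics/top0.png

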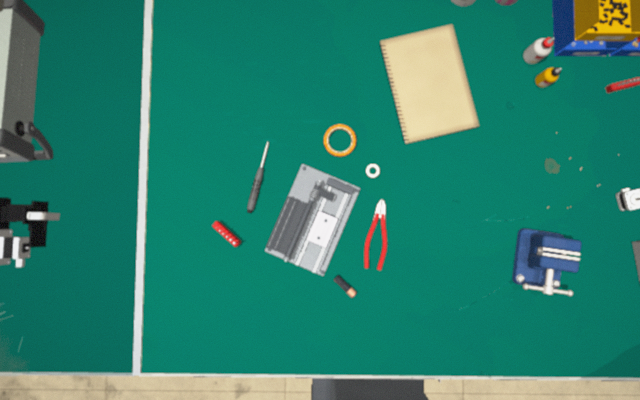

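View pics/scene0.png

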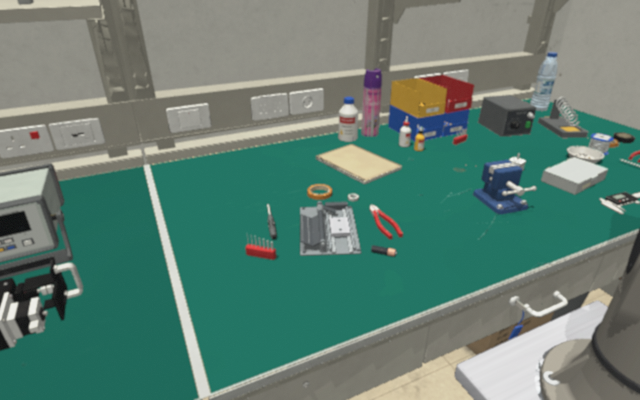

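The top view shows the fixture at about (265–360, 163–277). The blank is at about (321,229), the stop is at the upper right and the thumb bar on the left. Next I'll enlarge it.

```bash
python3 - <<'E'
import cv2
i=cv2.imread('pics/top0.png')[155:285,205:395]
cv2.imwrite('pics/top0c.png',cv2.resize(i,None,fx=4.2,fy=4.2,interpolation=cv2.INTER_CUBIC))
E
```

```text
(no output)
```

View pics/top0c.png

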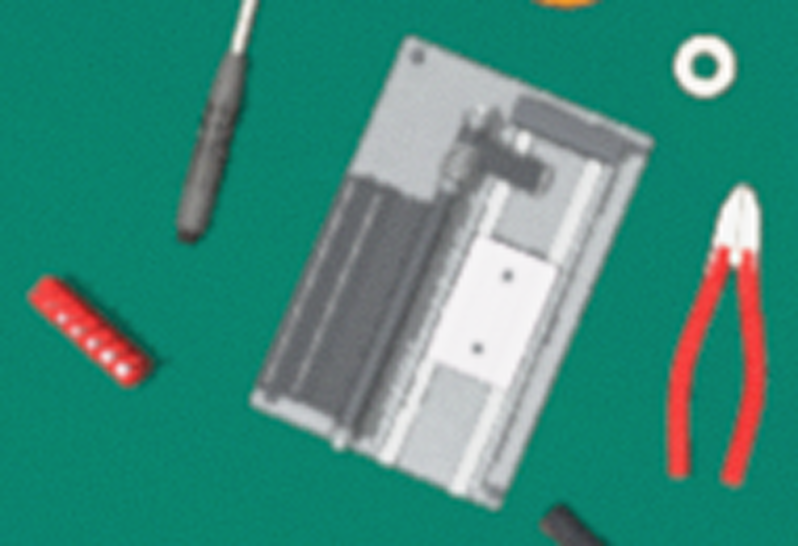

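```bash
cat > h.py <<'E'
import numpy as np, cv2
from scipy.optimize import least_squares
from workcell import r, imaging
def cam(n):
    c=imaging.get_calibration(n); f=200/np.tan(np.radians(c['vertical_fov'])/2)
    return np.array([[f,0,c['cx']],[0,f,c['cy']],[0,0,1.]]),c
def proj(P,n):
    K,c=cam(n); return cv2.projectPoints(np.array(P,float),c['rvec'],c['tvec'],K,None)[0][:,0]
def fix(p,P):  # fixture mm -> world m
    P=np.array(P,float)/1000; c,s=np.cos(p[2]),np.sin(p[2])
    return np.c_[p[0]+c*P[:,0]-s*P[:,1],p[1]+s*P[:,0]+c*P[:,1],P[:,2]]
E
cat > fit.py <<'E'
from h import *
crop=lambda a:(np.array(a,float)+.5)/4.2-.5+[205,155]
B=[[90,86,4],[90,-38,4],[-95,-38,4],[-95,86,4]]; b=crop([[408,36],[653,140],[497,508],[252,403]])
best=min((least_squares(lambda p:(proj(fix(p,B),'top')-b).ravel(),[.6,0,a]) for a in np.arange(-3,3.2,1)),key=lambda s:s.cost)
p=best.x; print(p,best.fun.round(2)); np.save('fix.npy',p)
q=crop([[485,235],[559,265],[502,388],[432,360]])
bl=least_squares(lambda v:(proj(fix(p,[[v[0]+30*i,v[1]+20*j,18] for i,j in((1,1),(1,-1),(-1,-1),(-1,1))]),'top')-q).ravel(),[-5,0])
print(bl.x,bl.fun.round(2))
E
python3 fit.py
```

```text
[ 0.54453407  0.15288168 -0.39202194] [-0.02 -0.32  0.31 -0.28  0.3   0.47 -0.59  0.11]
[-12.39742615  -0.9485809 ] [-1.24 -0.3   0.44  0.76  1.74  0.56 -0.95 -1.03]
```

```bash
cat > go.py <<'E'
from h import *
import sys
p=np.load('fix.npy'); x,y,z=map(float,sys.argv[1:4])   # TCP target, fixture mm
s=r.state(); R=s['ee_rot']; t=fix(p,[[x,y,z]])[0]; d=R.T@(t-s['position'])
yaw=p[2]; cur=np.arctan2(R[1,0],R[0,0])
c=np.array([[np.cos(p[2]),np.sin(p[2])],[-np.sin(p[2]),np.cos(p[2])]])
print('now fix',(c@(s['position'][:2]-p[:2])*1e3).round(1),(s['position'][2]*1e3).round(1),'target',t.round(4),'units',(d/.025).round(2),'yaw units',round(-np.degrees(yaw-cur)/5,2),'F',np.round(s['force'],1),'w',round(s['width'],3),s['t'])
E
python3 go.py -64 34.5 130
```

```text
now fix [ -36.2 -716.5] 230.3 target [0.4986 0.2092 0.13  ] units [ 21.6  -20.89   4.06] yaw units 9.61 F [0.2 0.6 0.6] w 1.001 0.1
```

Request:
{"fn": "carry_out", "kwargs": {
  "motion": [
    [[0.3,1.4,-1.3,0,1.2],[0.3,2.7,-2.6,0,2.4],[0.3,4.1,-3.9,0,3.6],[0.3,5.4,-5.2,0,4.8],[0.3,6.8,-6.5,0,6],[0.3,8.1,-7.8,0,7.2],[0.3,9.5,-9.1,0,8.4],[0.3,10.8,-10.4,0,9.6]]
  ]
}}

```text
t: 0.9
position: [0.3689, -0.1427, 0.2311]
ee_rot: [[0.923, -0.385, -0.0], [-0.385, -0.923, -0.0], [0.0, 0.0, -1.0]]
force: [1.4, -0.2, 0.4]
width: 0.641
gripper_force: 0.0
```

```bash
python3 go.py -64 34.5 130
```

```text
now fix [ -49.3 -340.3] 231.1 target [0.4986 0.2092 0.13  ] units [ -0.63 -14.99   4.04] yaw units -0.03 F [ 1.4 -0.2  0.4] w 0.641 0.9
```

Request:
{"fn": "carry_out", "kwargs": {
  "motion": [
    [[0.3,0,-1.5,0,0],[0.3,-0.1,-3.3,0,0],[0.3,-0.2,-5.1,0.2,0],[0.3,-0.3,-7,0.8,0],[0.3,-0.4,-9,1.5,0],[0.3,-0.5,-11,2.3,0],[0.3,-0.6,-13,3.2,0],[0.3,-0.6,-14.7,4,0]]
  ]
}}

```text
t: 1.7
position: [0.4922, 0.1949, 0.134]
ee_rot: [[0.925, -0.381, -0.0], [-0.381, -0.925, -0.0], [-0.0, 0.0, -1.0]]
force: [0.8, -1.0, 0.4]
width: 0.648
gripper_force: 0.0
```

Request:
{"fn": "carry_out", "kwargs": {
  "motion": [
    [[0.3,0,-0.3,0,0],[0.3,0,-0.3,0,0],[0.3,0,-0.3,0,0]]
  ]
}}

```text
t: 2.0
position: [0.495, 0.1986, 0.1351]
ee_rot: [[0.924, -0.382, -0.0], [-0.382, -0.924, -0.002], [0.001, 0.002, -1.0]]
force: [0.7, -0.7, -0.3]
width: 0.65
gripper_force: 0.0
```

```bash
python3 - <<'E'
from h import *
import cv2
s=r.state(); i=imaging.capture('wrist')
cv2.imwrite('pics/w1.png',cv2.resize(i,None,fx=1.25,fy=1.25)[:,:,::-1])
p=np.load('fix.npy'); c=imaging.get_calibration('wrist'); f=200/np.tan(np.radians(c['vertical_fov'])/2)
T=np.eye(4);T[:3,:3]=s['ee_rot'];T[:3,3]=s['position'];W=np.linalg.inv(T@c['T_tool_cam'])
for n,P in dict(farrunner=[-90,0,8],stop=[70,0,20],basec=[-95,86,4],basec2=[-95,-38,4],based=[90,-38,4],lug=[-88,40,33],bl=[-42.4,20,18],bl2=[-42.4,-20,18],bl3=[17.6,20,18]).items():
    q=W[:3,:3]@fix(p,[P])[0]+W[:3,3]; print(n,((f*q[:2]/q[2]+[c['cx'],c['cy']])*1.25).round(0),q[2].round(3))
E
python3 go.py -64 34.5 130
```

```text
farrunner [429. 277.] 0.291
stop [438.   7.] 0.228
basec [304. 281.] 0.296
basec2 [483. 281.] 0.296
based [505. -27.] 0.237
lug [368. 289.] 0.266
bl [400. 212.] 0.266
bl2 [464. 212.] 0.266
bl3 [400. 110.] 0.247
now fix [-62.8  22.9] 135.5 target [0.4986 0.2092 0.13  ] units [-0.05 -0.46  0.22] yaw units -0.02 F [-0.6  0.4 -0.8] w 0.651 2.05
```

View pics/w1.png

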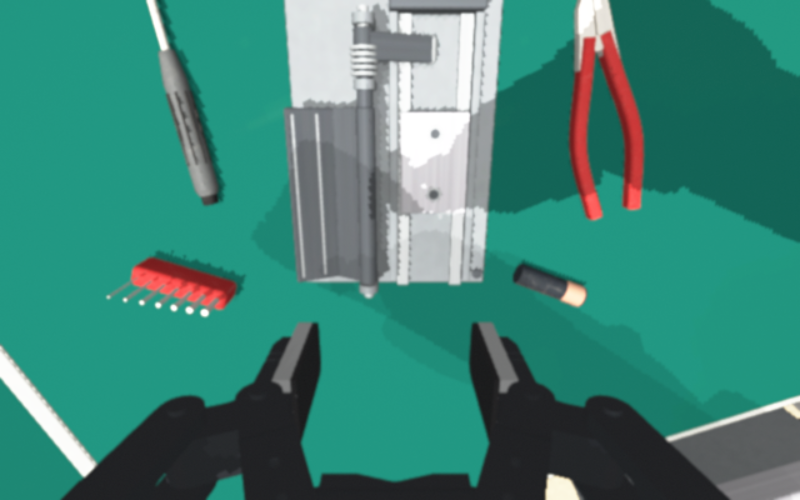

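The wrist view shows the fixture where the fit put it: base corners at (300,281) and (485,282), and the blank's trailing edge at v≈212. The fingertips are at u≈300–318 and 472–495, so they straddle the pivot bar. Now I'll move to the pre-press position.

Request:
{"fn": "carry_out", "kwargs": {
  "motion": [
    [[0.3,0,-0.46,1,0],[0.3,0,-0.46,2,0],[0.3,0,-0.46,3,0],[0.3,0,-0.46,3,0],[0.3,0,-0.46,3,0]]
  ]
}}

```text
t: 2.55
position: [0.4998, 0.2092, 0.0609]
ee_rot: [[0.924, -0.383, 0.001], [-0.383, -0.924, -0.001], [0.001, 0.0, -1.0]]
force: [0.5, 0.5, 0.6]
width: 0.652
gripper_force: 0.0
```

```bash
python3 go.py -64 34.5 40
```

```text
now fix [-62.9  35. ] 60.9 target [0.4986 0.2092 0.04  ] units [-0.04  0.02  0.84] yaw units -0.01 F [0.5 0.5 0.6] w 0.652 2.55
```

Request:
{"fn": "carry_out", "kwargs": {
  "motion": [
    [[0.3,0,0,0.8,0],[0.3,0,0,1.3,0],[0.3,0,0,1.3,0]]
  ]
}}

```text
t: 2.85
position: [0.4987, 0.2097, 0.027]
ee_rot: [[0.924, -0.382, -0.002], [-0.382, -0.924, -0.001], [-0.001, 0.002, -1.0]]
force: [-0.9, -0.5, 0.4]
width: 0.647
gripper_force: 0.0
```

Request:
{"fn": "carry_out", "kwargs": {
  "motion": [
    [[0.3,0,0,0.1,0],[0.3,0,0,0.2,0],[0.3,0,0,0.2,0]]
  ]
}}

```text
t: 3.15
position: [0.4995, 0.2109, 0.0228]
ee_rot: [[0.925, -0.381, 0.001], [-0.381, -0.925, 0.0], [0.0, -0.0, -1.0]]
force: [-0.3, -0.1, -0.2]
width: 0.648
gripper_force: 0.0
```

Request:
{"fn": "carry_out", "kwargs": {
  "motion": [
    [[0.3,0,0,0.1,0],[0.3,0,0,0.2,0],[0.3,0,0,0.2,0]]
  ]
}}

```text
t: 3.45
position: [0.4997, 0.2111, 0.0178]
ee_rot: [[0.925, -0.381, 0.001], [-0.381, -0.925, 0.0], [0.001, -0.001, -1.0]]
force: [0.1, -0.1, 3.3]
width: 0.651
gripper_force: 1.8
```

Request:
{"fn": "carry_out", "kwargs": {
  "motion": [
    [[0.3,0,0,0.1,0],[0.3,0,0,0.2,0],[0.3,0,0,0.3,0],[0.3,0,0,0.4,0],[0.3,0,0,0.4,0]]
  ]
}}

```text
t: 3.95
position: [0.4987, 0.2086, 0.008]
ee_rot: [[0.924, -0.382, -0.002], [-0.382, -0.924, -0.004], [0.0, 0.004, -1.0]]
force: [-4.1, -4.1, 12.5]
width: 0.647
gripper_force: 6.3
```

Request:
{"fn": "carry_out", "kwargs": {
  "motion": [
    [[0.3,0,0,0.04,0],[0.3,0,0,0.08,0],[0.3,0,0,0.08,0]]
  ]
}}

```text
t: 4.25
position: [0.4985, 0.208, 0.0066]
ee_rot: [[0.924, -0.382, -0.002], [-0.382, -0.924, -0.005], [0.0, 0.006, -1.0]]
force: [-5.3, -7.2, 16.0]
width: 0.647
gripper_force: 8.0
```

```bash
cat > look.py <<'E'
from h import *
import sys
n=sys.argv[1]; s=r.state(); a=imaging.capture('wrist'); b=imaging.capture('scene')
W=cv2.resize(a,None,fx=1.25,fy=1.25); S=cv2.resize(b[190:265,280:380],None,fx=4,fy=4,interpolation=cv2.INTER_CUBIC)
W[:200,:267]=cv2.resize(S,(267,200))
cv2.imwrite(f'pics/{n}.png',W[:,:,::-1])
E
python3 look.py w2; python3 go.py -64 34.5 6
```

```text
now fix [-63.6  33.4] 6.7 target [0.4986 0.2092 0.006 ] units [-0.02 -0.04  0.03] yaw units 0.0 F [-5.3 -6.9 16.1] w 0.654 4.35
```

View pics/w2.png

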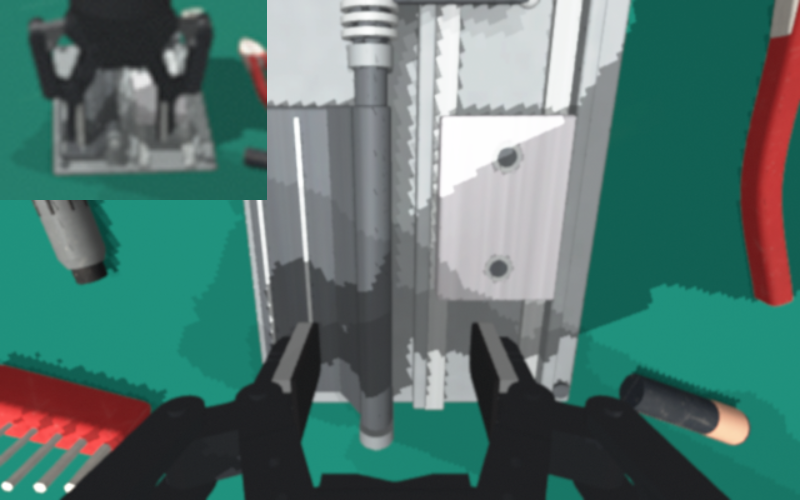

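The wrist view shows the bar pressed. The pushing tip is at u≈472–495, about 10 mm behind the blank, whose trailing edge is at v≈300. The 16 N force is higher than expected, so I'll check the clip angle from the bar's outer edge.

```bash
python3 - <<'E'
from h import *
p=np.load('fix.npy'); s=r.state(); a=imaging.capture('wrist')
c=imaging.get_calibration('wrist'); f=200/np.tan(np.radians(c['vertical_fov'])/2)
T=np.eye(4);T[:3,:3]=s['ee_rot'];T[:3,3]=s['position'];W=np.linalg.inv(T@c['T_tool_cam'])
def pr(P):
    q=fix(p,P)@W[:3,:3].T+W[:3,3]; return f*q[:,:2]/q[:,2:]+[c['cx'],c['cy']]
def bar(x,y,th):
    d=th-.42; v=np.array([y-40,11-26.]); return [x,40+v[0]*np.cos(d)+v[1]*np.sin(d),26-v[0]*np.sin(d)+v[1]*np.cos(d)]
for x in(20,-20,-40,-80):
    print(x,'base',pr([[x,86,4]])[0].round(1),{th:pr([bar(x,82,th)])[0].round(1).tolist() for th in(0,.36,.42,.48,.52)})
u0,v0,u1,v1=185,70,325,340
i=a[v0:v1,u0:u1]; cv2.imwrite('pics/z.png',cv2.resize(i,None,fx=2.2,fy=2.2,interpolation=cv2.INTER_CUBIC)[:,:,::-1])
for v in(110,150,190,230): print(v,a[v,185:262].mean(1).astype(int).tolist())
print(s['force'],s['position'])
E
```

```text
20 base [185.8  83. ] {0: [163.2, 82.4], 0.36: [185.2, 82.8], 0.42: [189.7, 82.9], 0.48: [194.5, 82.9], 0.52: [197.7, 83.0]}
-20 base [196.9 179.3] {0: [178.8, 197.2], 0.36: [197.1, 185.3], 0.42: [201.0, 183.6], 0.48: [205.1, 182.0], 0.52: [208.0, 181.0]}
-40 base [201.8 221.6] {0: [185.4, 246.2], 0.36: [202.3, 229.9], 0.42: [206.0, 227.5], 0.48: [209.8, 225.3], 0.52: [212.5, 223.9]}
-80 base [210.4 296.4] {0: [196.9, 331.3], 0.36: [211.4, 308.2], 0.42: [214.6, 304.9], 0.48: [218.1, 301.8], 0.52: [220.4, 299.8]}
110 [100, 100, 101, 115, 151, 190, 210, 206, 177, 145, 137, 142, 145, 147, 171, 229, 252, 254, 244, 191, 142, 135, 140, 143, 144, 144, 143, 143, 144, 145, 145, 146, 148, 149, 150, 150, 149, 149, 150, 151, 152, 150, 148, 148, 148, 149, 149, 151, 151, 154, 181, 235, 253, 254, 240, 180, 143, 144, 148, 148, 147, 146, 147, 149, 150, 150, 150, 151, 150, 150, 151, 151, 151, 151, 152, 152, 147]
150 [101, 101, 101, 101, 101, 99, 93, 95, 124, 164, 188, 194, 184, 155, 130, 124, 125, 126, 138, 189, 240, 248, 235, 179, 129, 119, 122, 125, 125, 125, 123, 123, 125, 125, 125, 126, 128, 128, 
[... 276 characters left out ...]
 133, 121, 122, 123, 130, 176, 234, 246, 237, 185, 132, 122, 122, 123, 122, 122, 122, 122, 123, 123, 125, 125, 126, 127, 128, 127, 127, 128, 129, 128, 128, 127, 127, 127, 128, 129, 128, 132, 166, 223, 244, 239, 193, 135, 122, 125, 125, 125, 125, 126, 126, 127, 127, 128, 129, 129, 128, 128, 127]
230 [89, 89, 89, 89, 89, 89, 89, 89, 89, 89, 89, 90, 89, 89, 88, 88, 89, 107, 143, 177, 191, 183, 152, 127, 122, 122, 125, 141, 160, 155, 134, 101, 72, 66, 69, 71, 71, 71, 71, 70, 70, 71, 71, 71, 71, 73, 74, 74, 74, 74, 74, 73, 73, 72, 74, 74, 74, 74, 76, 93, 121, 136, 129, 100, 77, 72, 72, 72, 73, 72, 73, 74, 74, 74, 75, 75, 75]
[-5.27154444 -6.89267976 16.131764  ] [0.49852751 0.20802233 0.00672423]
```

View pics/z.png

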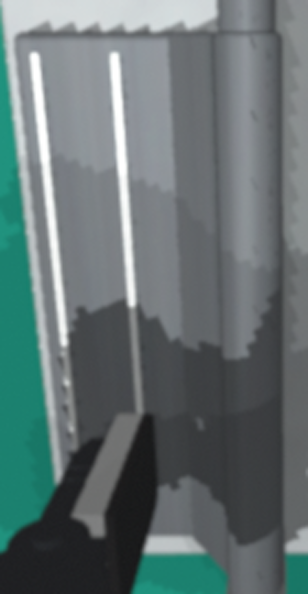

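The bar edge against the base edge gives a clip angle of about 0.43 rad, which is on target. Now I'll push.

Request:
{"fn": "carry_out", "kwargs": {
  "motion": [
    [[0.3,0.15,0.02,0,0],[0.3,0.3,0.04,0,0],[0.3,0.45,0.06,0,0],[0.3,0.6,0.08,0,0],[0.3,0.75,0.1,0,0],[0.3,0.9,0.1,0,0],[0.3,1.05,0.1,0,0],[0.3,1.2,0.1,0,0]]
  ]
}}

```text
t: 5.2
position: [0.5232, 0.2011, 0.0064]
ee_rot: [[0.926, -0.378, -0.004], [-0.378, -0.926, 0.004], [-0.005, -0.002, -1.0]]
force: [-7.0, 2.8, 9.8]
width: 0.65
gripper_force: 5.2
```

```bash
python3 look.py w3; python3 go.py 0 34.5 6.5
```

```text
now fix [-37.   36.5] 6.6 target [0.5577 0.1848 0.0065] units [ 1.48  0.09 -0.  ] yaw units 0.05 F [-5.4  2.5 10. ] w 0.652 5.3
```

View pics/w3.png

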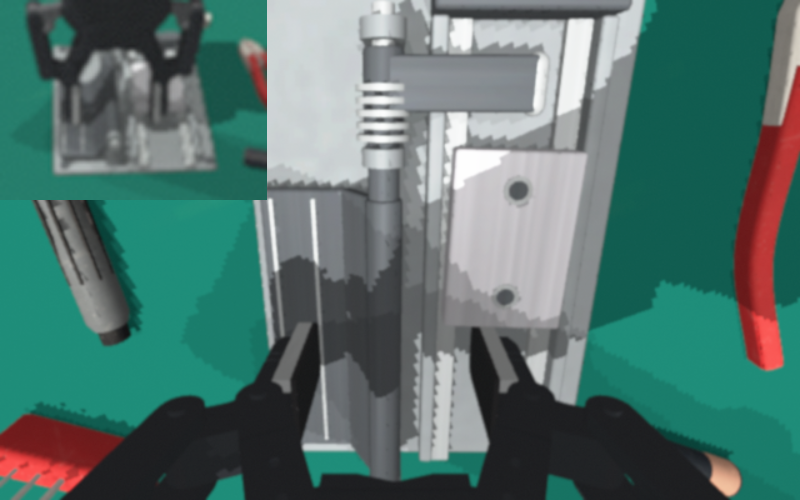

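The blank is now in contact with the right-hand tip (trailing edge at v≈328). The nose arm is raised clear ahead of it at v≈55–110, and Fz has settled at 10 N. I'll keep pushing, shifted slightly to -y to centre the tip.

Request:
{"fn": "carry_out", "kwargs": {
  "motion": [
    [[0.3,0.15,0.05,0,0],[0.3,0.3,0.1,0,0],[0.3,0.45,0.15,0,0],[0.3,0.6,0.18,0,0],[0.3,0.75,0.18,0,0],[0.3,0.9,0.18,0,0],[0.3,1.05,0.18,0,0],[0.3,1.2,0.18,0,0]]
  ]
}}

```text
t: 6.1
position: [0.5492, 0.1866, 0.0068]
ee_rot: [[0.926, -0.377, -0.003], [-0.377, -0.926, 0.005], [-0.005, -0.004, -1.0]]
force: [-8.3, 3.6, 10.5]
width: 0.645
gripper_force: 5.8
```

```bash
python3 go.py 0 34.5 6.5
```

```text
now fix [-8.5 32.9] 6.8 target [0.5577 0.1848 0.0065] units [ 0.34 -0.06  0.01] yaw units 0.06 F [-8.3  3.6 10.5] w 0.645 6.1
```

Request:
{"fn": "carry_out", "kwargs": {
  "motion": [
    [[0.3,0.08,0,0,0],[0.3,0.16,0,0,0],[0.3,0.24,0,0,0],[0.3,0.28,0,0,0],[0.3,0.28,0,0,0]]
  ]
}}

```text
t: 6.6
position: [0.556, 0.1836, 0.0068]
ee_rot: [[0.926, -0.378, -0.003], [-0.378, -0.926, 0.005], [-0.005, -0.004, -1.0]]
force: [-5.1, 3.3, 10.4]
width: 0.647
gripper_force: 6.0
```

Request:
{"fn": "carry_out", "kwargs": {
  "motion": [
    [[0.3,0.05,0,0,0],[0.3,0.1,0,0,0],[0.3,0.1,0,0,0]]
  ]
}}

```text
t: 6.9
position: [0.556, 0.1836, 0.0067]
ee_rot: [[0.926, -0.377, -0.007], [-0.377, -0.926, 0.005], [-0.009, -0.002, -1.0]]
force: [-10.3, 3.0, 13.2]
width: 0.652
gripper_force: 7.9
```

```bash
python3 look.py w4; python3 go.py 0 34.5 6.5
```

```text
now fix [-1.2 32.7] 6.7 target [0.5577 0.1848 0.0065] units [ 0.05 -0.07  0.01] yaw units 0.06 F [-9.7  3.4 14.2] w 0.65 7.0
```

View pics/w4.png

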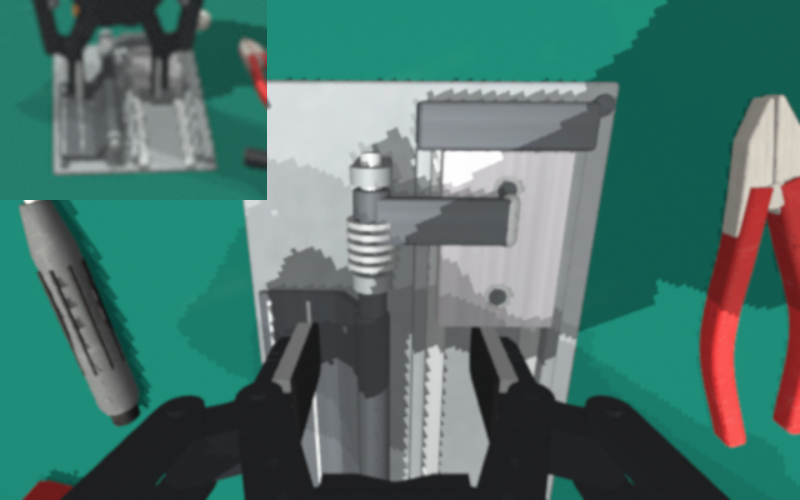

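The blank's leading edge meets the stop face at v≈150, and the tool stalled at x=-1.2 as predicted while the push force rose. The blank is home. Now I'll draw back with the bar held down, then release.

Request:
{"fn": "carry_out", "kwargs": {
  "motion": [
    [[0.3,-0.15,0,0,0],[0.3,-0.3,0,0,0],[0.3,-0.5,0,0,0],[0.3,-0.7,0,0,0],[0.3,-0.8,0,0,0],[0.3,-0.8,0,0,0]]
  ]
}}

```text
t: 7.6
position: [0.5481, 0.1861, 0.0087]
ee_rot: [[0.924, -0.383, 0.012], [-0.383, -0.924, 0.003], [0.01, -0.007, -1.0]]
force: [3.5, -1.7, 9.7]
width: 0.649
gripper_force: 4.4
```

Request:
{"fn": "carry_out", "kwargs": {
  "motion": [
    [[0.3,0,0,-0.1,0],[0.3,0,0,-0.2,0],[0.3,0,0,-0.3,0],[0.3,0,0,-0.4,0],[0.3,0,0,-0.6,0],[0.3,0,0,-0.9,0],[0.3,0,0,-1.3,0],[0.3,0,0,-2,0]]
  ]
}}

```text
t: 8.4
position: [0.5415, 0.1851, 0.0555]
ee_rot: [[0.925, -0.381, -0.002], [-0.381, -0.925, -0.001], [-0.002, 0.002, -1.0]]
force: [-0.3, 0.4, 0.2]
width: 0.649
gripper_force: 0.0
```

Request:
{"fn": "carry_out", "kwargs": {
  "motion": [
    [[0.3,0,0,-1,0],[0.3,0,0,-2,0],[0.3,-0.5,0,-3,0],[0.3,-0.5,0,-3,0],[0.3,-0.5,0,-3,0]]
  ]
}}

```text
t: 8.9
position: [0.5311, 0.1906, 0.1316]
ee_rot: [[0.925, -0.38, 0.002], [-0.38, -0.925, 0.0], [0.002, -0.001, -1.0]]
force: [-0.6, -0.2, 0.1]
width: 0.643
gripper_force: 0.0
```

```bash
python3 look.py w5; python3 go.py 0 34.5 6.5
```

```text
now fix [-27.   28.4] 129.8 target [0.5577 0.1848 0.0065] units [ 1.08 -0.25  4.93] yaw units 0.01 F [ 0.7 -0.1 -0. ] w 0.65 9.0
```

View pics/w5.png

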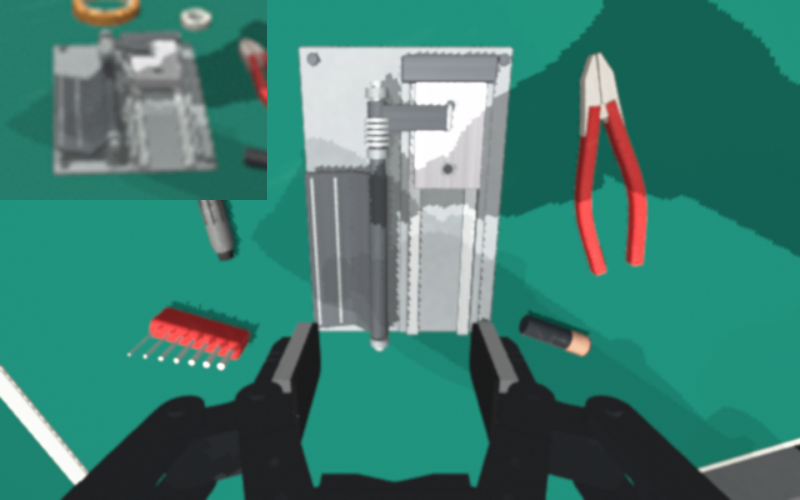

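The blank sits against the stop (edge at v≈82) with the nose down on it. The arm is clear and the bystanders haven't moved.

```bash
python3 -c "
from workcell import r
print(r.sign_off())"
```

```text
the job is handed in; nothing more can be done
None
```

The blank is home against the stop with the released clip's nose down on it, and the arm is clear with the other items undisturbed in the last wrist view; I handed the job in at about 9 s of the 48 s, and no verdict came back.

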